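# Spin the loose shelf collar level with the locked one

## Task

Two short threaded posts are screwed to the table and will carry a little display shelf on their knurled collars. Turn the loose collar, the one without a thumbscrew in its side, up its thread until its top is level with the top of the locked collar (the one with the thumbscrew) on the other post, then let go. Do not shift the locked collar.

Things in the scene. Friction and masses are not known exactly. Their poses are not given: they have to be found in the camera images.
- collar_top (a point): Centre of the top face of the loose collar, z up: a plain grey metal nut, 46 mm across, 30 mm high, knurled side, no thumbscrew, on a fixed upright threaded dark rod 25 mm thick with dark round foot 68 mm across. Starts 80 to 88 mm above the table; the rod sticks out of it, its end 110 mm above the table. Grip it across at any yaw; nothing within 75 mm is above 50 mm.
- collar_turn (a joint): Turn of the loose collar, rad; grows counterclockwise seen from above, and the collar climbs 25.5 mm per rad (steep right-hand thread, 160 mm a turn): top face = 80 mm + 25.5 mm x value above the table. Limits 0 and 1.6; 0.5 to 1.3 rad is needed, so one grasp does it, the hand rising with the collar. Takes about 0.15 N m; the collar stays where it is left.
- locked_top (a point): Centre of the top face of the locked collar, z up: the same nut on the same kind of post, but with a brass thumbscrew (head 18 mm across) sticking 22 mm out of its side. Its top, 102 to 112 mm above the table, gives the height to match. Either post may be the left one.
Mind the look-alikes: they are no part of the job. Leave any purple look-alike of the part that bears collar_top alone.

How it is judged (in metres and radians):
At the end, for the whole second after the job is handed in: The top of the loose collar is within 7 mm of the height of the top of the locked collar and the loose collar is at rest (z of collar_top in the frame of locked_top between -0.007 and 0.007 m and velocity of joint collar_turn between -0.05 and 0.05 rad/s); the robot touches nothing.
It fails at once if the locked collar is shifted by more than 4 mm (distance of locked_top from where it was at the start of the episode above 0.004 m).
It also fails if it takes over 32 s, if anything falls off the work surface, if the arm or the gripper's body presses on something with over 40 N, if the wrist force passes 120 N, or if a joint passes its speed limit or range.

## Robot

A 6-joint arm with a two-finger parallel gripper is mounted at the origin on the work surface; the furniture and walls round the work are solid. World frame = base frame: x ahead of the robot, y to its left, z up, the work surface at z = 0. Lengths are in mm, angles in rad, forces in N, time in s.
With the tool pointing down it reaches from about 350 to 875 mm from the base axis. Payload 4.2 kg.
Tool frame: the origin (TCP) lies at the very end of the fingers, on their centre line; the grasp point (between the pads) lies arm.hold_point_z behind it (arm.hold_point_z is the distance from the TCP to the grasp point, in mm); z points along the fingers, y is the direction in which the jaws open and shut (so a half turn about z gives the same grasp; the last joint's range is limited). The gripper opens to 85 mm and grips with 20 to 120 N. Pads are 22 mm wide; open, the fingers measure 114 mm over their backs; the gripper's body (76 mm by 85 mm) begins 54 mm behind the grasp point. The pads swing forward as they close: fully open they stand 13 mm farther back than shut.
Start: joints at [-0.998, 0.385, 0.008, 0, -1.194, -0.259], TCP at [192.937, -594.453, 231.312] pointing down, gripper open.
Joint ranges: [-3.14, 3.14], [-1.21, 2.06], [-1.07, 1.41], [-3.16, 2.05], [-2.99, -0.16], [-3.1, 3.1]. Speed limits (rad/s): [2.79, 2.79, 3.14, 3.14, 3.14, 3.14].

## Interface

Orientations are given as a unit quaternion [x, y, z, w].
In Python, from bench import arm gives the robot as it stands.
- The arm moves only by the tool step_arm, never from a script. Its argument "series" is a list of rows, each a list of 6 numbers: the shift along the world's x, y, z scaled (see below), then the turn, a rotation vector about the world's x, y, z scaled (see below). A call has 1 to 12 rows; each row is the pose to reach, as a shift and turn from the pose commanded when the call began; what a row does not reach only later rows make up. The controller multiplies each number of a shift by 400 mm and each number of a turn by pi/2 rad. A row lasts 1/12 s, in which the tool goes at most 41.7 mm and 7.16 degrees, less where a joint would pass 70% of its speed; a pose out of reach is approached as far as the arm can. A call with a number of a shift or a turn outside -1 to 1 is refused whole. A call with a gripper value outside its range is refused whole. "jaw" is the opening, from -1 (shut) to 1 (fully open), set as the call begins (left out, the last holds). The fingers move at their own pace and stop on an object; the grip force is fixed at half the most. Time passes only in rows, so rows that repeat a pose let the fingers close. It gives the time, the measured TCP pose, the force and the opening at its end, in the units of the state.
- arm.read_state(): the state, without advancing time (a new reading comes with each control period).
- arm.get_image(name): name is "side" or "top" or "wrist"; returns a dict with "image" (480x640x3 uint8, red, green, blue), "camera_matrix" (3x3 intrinsics, pixels), "world_from_camera" (4x4, takes a point from camera to world coordinates). Camera axes: x right, y up, looking along -z (the intrinsics and any distortion apply to the point x, -y, -z); pixel columns grow to the right and rows downward; lengths in mm; the calibration is good to about 2 mm. The wrist camera is an equidistant fisheye: a pixel r from the principal point sees the ray r / f radians off the axis. A picture is of the moment at which its call begins. There is no depth.
- arm.job_done(): hands the job in, once; it reports no verdict.
The state is a dict: "clock": time; "joints": joint angles; "joint_vel": joint speeds; "joint_efforts": joint torques, N m; "position": TCP position; "ee_rot": TCP orientation; "contact_force": force on the tool from outside, world axes, zero at the start; "wrist_torque": the same for the moment, N m; "gripper_width": finger opening in mm.
Only numpy, scipy, OpenCV 4.12 (cv2) and the standard library are available. Lean on these libraries where they do the work, as an engineer would, in place of code of your own. Each camera call takes 0.05 s, during which the arm holds its last target.

## Working session

There is one attempt and no reset: what is moved stays moved. The work goes in short steps, Python scripts to look and compute and a tool call to move; the robot and the scene stay as the last step left them, time stands still between calls to the robot, and variables do not carry over. Pictures are saved under pics/ and viewed, and the job is handed in when it is done.

Besides the shell and the picture viewer there is one more tool, called after "Emit:" as name(argument=value, ...) on one line, values as JSON. step_arm: Moves the arm, as the interface text tells. Shifts and turns lie within -1 to 1; 1 stands for 400 mm of shift or pi/2 rad of turn. Its arguments: {"type":"object","properties":{"series":{"type":"array","items":{"type":"array","items":{"type":"number","minimum":-1,"maximum":1}}},"jaw":{"type":"number"}},"required":["series"]}

```bash
mkdir -p pics; ls; cat > h.py <<'E'
import numpy as np,cv2
from bench import arm
def grab(n,f):
    d=arm.get_image(n); cv2.imwrite('pics/'+f+'.png',cv2.cvtColor(d['image'],cv2.COLOR_RGB2BGR)); np.savez('pics/'+f+'.npz',**d); return d
def load(f):
    return dict(np.load('pics/'+f+'.npz'))
def ray(d,u,v):
    K=d['camera_matrix'];T=d['world_from_camera']
    x=(u-K[0,2])/K[0,0];y=(v-K[1,2])/K[1,1]
    return T[:3,3],T[:3,:3]@np.array([x,-y,-1])
def plane(d,u,v,z):
    o,r=ray(d,u,v);return o+r*(z-o[2])/r[2]
def proj(d,p):
    T=d['world_from_camera'];c=T[:3,:3].T@(np.array(p)-T[:3,3]);K=d['camera_matrix']
    return K[0,0]*c[0]/-c[2]+K[0,2],K[1,1]*-c[1]/-c[2]+K[1,2]
E
python3 - <<'E'
from h import *
for n in ('side','top','wrist'):
    d=grab(n,n+'0'); print(n,d['camera_matrix'].round(1).tolist(),d['world_from_camera'].round(3).tolist())
print(arm.read_state(),arm.hold_point_z)
E
```

```text
pics
side [[541.0, 0.0, 323.2], [0.0, 541.0, 233.6], [0.0, 0.0, 1.0]] [[-0.972, 0.147, -0.183, 306.248], [-0.233, -0.534, 0.812, 749.747], [0.021, 0.833, 0.554, 591.358], [0.0, 0.0, 0.0, 1.0]]
top [[528.4, 0.0, 326.0], [0.0, 528.4, 241.3], [0.0, 0.0, 1.0]] [[0.014, 0.991, -0.131, 335.3], [-0.999, 0.009, -0.041, -22.903], [-0.039, 0.131, 0.991, 979.842], [0.0, 0.0, 0.0, 1.0]]
wrist [[371.6, 0.0, 317.9], [0.0, 371.6, 236.7], [0.0, 0.0, 1.0]] [[-0.308, -0.909, -0.28, 121.345], [0.951, -0.294, -0.092, -617.786], [0.001, -0.295, 0.956, 373.055], [0.0, 0.0, 0.0, 1.0]]
{'clock': 0.15, 'joints': array([-9.98399611e-01,  3.85369064e-01,  6.97584176e-03, -3.33941949e-04,
       -1.19403251e+00, -2.58589723e-01]), 'joint_vel': array([-1.20145865e-03, -3.04034725e-03,  4.01679738e-03,  8.89249696e-04,
        8.34019520e-04, -5.29026691e-05]), 'joint_efforts': array([-2.54825267e-03, -3.92678547e+01,  1.88580322e+01,  4.18857381e+00,
       -3.40398365e-03, -3.98946582e-06]), 'position': array([ 192.79808737, -594.06561456,  230.49626112]), 'ee_rot': array([-1.56199640e-01,  9.87725156e-01,  8.08033541e-04, -1.86843220e-04]), 'contact_force': array([ 0.84344742, -0.22577869,  0.827541  ]), 'wrist_torque': array([ 0.00199784, -0.00438228,  0.05491057]), 'gripper_width': 85.66871822925587} 18.700000000000003
```

View pics/side0.png

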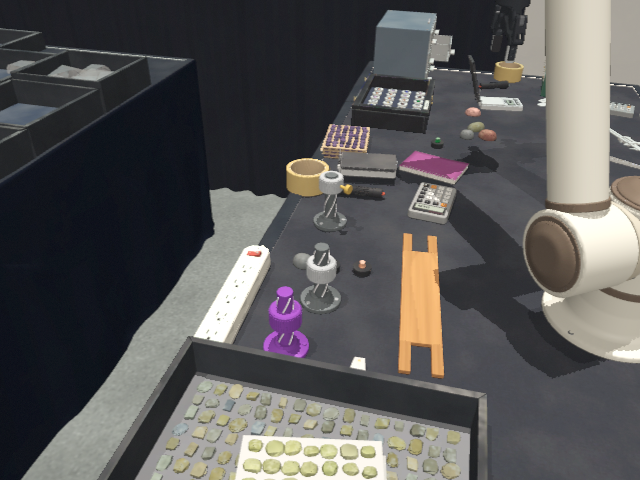

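View pics/top0.png

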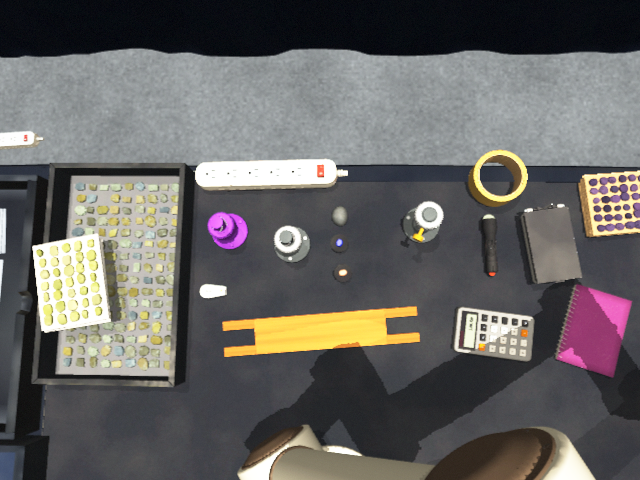

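```bash
python3 - <<'E'
from h import *
a=cv2.imread('pics/side0.png');b=cv2.imread('pics/top0.png')
A=a[150:350,250:400];B=b[180:280,190:290];C=b[180:280,380:480]
A=cv2.resize(A,(450,600),interpolation=cv2.INTER_CUBIC)
r=lambda x:cv2.resize(x,(300,300),interpolation=cv2.INTER_CUBIC)
B=b[190:275,250:335];C=b[180:265,385:470]
cv2.imwrite('pics/crop1.png',np.hstack([A,np.vstack([r(B),r(C)])]))
E
```

```text
(no output)
```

View pics/crop1.png

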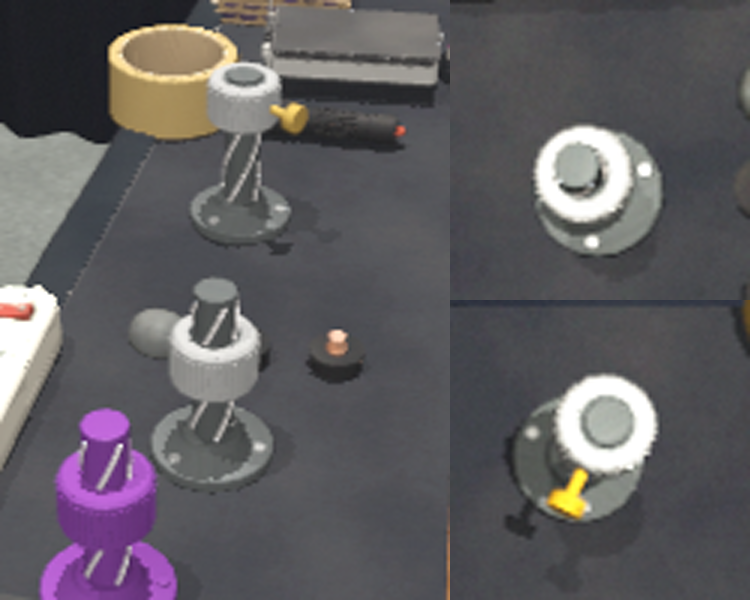

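View pics/wrist0.png

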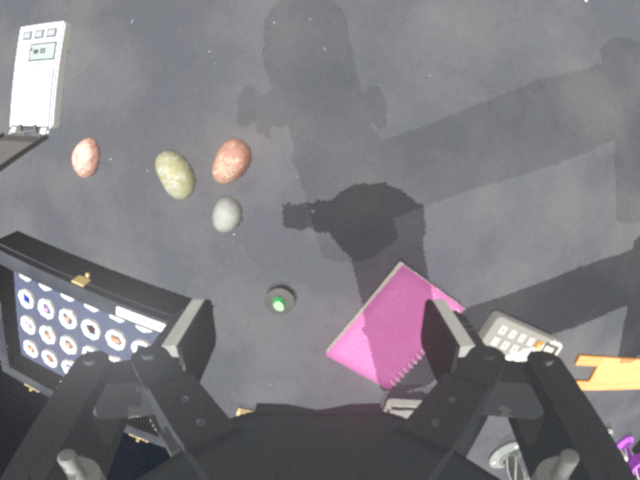

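Candidates: grey nut at top (288,238)/side (321,268) has no thumbscrew, so it is the loose one. The grey nut at top (428,215)/side (331,182) has the brass thumbscrew, so it is the locked one. The purple one at top (221,225)/side (285,316) is a look-alike to leave alone. The crop confirms this.

```bash
python3 - <<'E'
from h import *
a=cv2.imread('pics/side0.png');
A=a[240:290,296:346];B=a[160:210,306:356]
r=lambda x:cv2.resize(x,(400,400),interpolation=cv2.INTER_NEAREST)
cv2.imwrite('pics/crop2.png',np.hstack([r(A),r(B)]))
d=load('top0')
b=cv2.imread('pics/top0.png')
for (u,v,z) in ((288,238,84),(428,215,107)):
    g=cv2.cvtColor(b,cv2.COLOR_BGR2HSV)
    m=((g[...,2]>200)&(g[...,1]<40)).astype(np.uint8)
    n,l,s,c=cv2.connectedComponentsWithStats(m)
    k=np.argmin(np.where(s[:,4]>100,np.hypot(c[:,0]-u,c[:,1]-v),1e9))
    cs,_=cv2.findContours((l==k).astype(np.uint8),0,cv2.CHAIN_APPROX_NONE)
    e=cv2.fitEllipse(max(cs,key=len)); print(e,s[k], plane(d,*e[0],z), e[1][0]/528.4*(980-z))
E
```

```text
((287.4189453125, 238.6741485595703), (25.350908279418945, 26.048463821411133), 50.78656005859375) [274 226  27  27 366] [457.31129559  80.38004099  84.        ] 42.98715711271646
((428.9398193359375, 214.5704345703125), (25.6822509765625, 27.156190872192383), 118.07726287841797) [415 202  28  27 400] [ 496.85755712 -157.90388374  107.        ] 42.431122449922526
```

View pics/crop2.png

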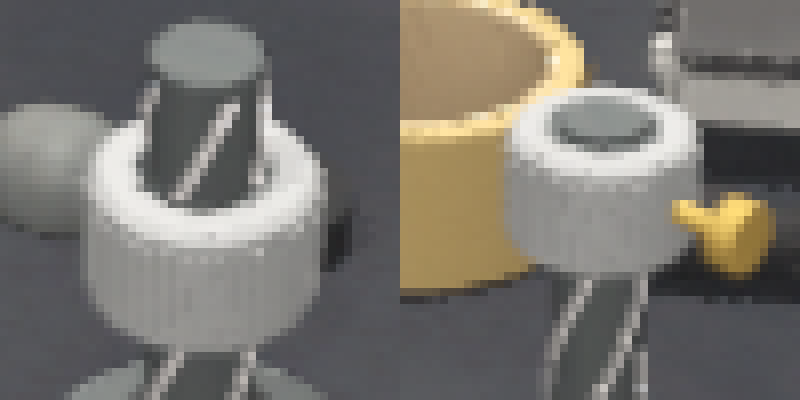

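```bash
python3 - <<'E'
from h import *
from scipy.optimize import brentq
s=load('side0');t=load('top0')
for nm,tc,rodv,frontv,botv,z0 in (('loose',(287.42,238.67),(321.6,246.8),270.2,284,84),('locked',(428.94,214.57),(331.4,175.3),181.8,194.2,107)):
    z=z0
    for _ in range(3):
        p=plane(t,*tc,z); c=s['world_from_camera'][:3,3]; u=(c-p)[:2];u/=np.linalg.norm(u)
        def f(zz,v,r=23): return proj(s,[p[0]+r*u[0],p[1]+r*u[1],zz])[1]-v
        z=brentq(f,0,200,args=(frontv,))
    print(nm,p.round(1),'top from front',round(z,1),'from r=21',round(brentq(f,0,200,args=(frontv,21)),1),'bottom+30',round(brentq(f,0,200,args=(botv,))+30,1),'rod z',round(brentq(f,0,200,args=(rodv[1],0)),1))
    print(' axis col',proj(s,[p[0],p[1],110])[0],'mm/px', 1/abs(f(z+1,0)-f(z,0)))
    print(' rod end from side at 110',plane(s,*rodv,110).round(1))
E
```

```text
loose [457.5  80.5  82.9] top from front 82.9 from r=21 81.3 bottom+30 85.6 rod z 110.8
 axis col 322.5415708707 mm/px 1.9368584276136291
 rod end from side at 110 [459.1  79.8 110. ]
locked [ 496.6 -157.7  108.2] top from front 108.2 from r=21 107.1 bottom+30 111.4 rod z 110.0
 axis col 331.8115039732006 mm/px 2.128726985778006
 rod end from side at 110 [ 497.4 -157.5  110. ]
```

Emit:
step_arm(series=[[0.331, 0.8425, 0, 0, 0, 0], [0.331, 0.8425, 0, 0, 0, 0], [0.331, 0.8425, 0, 0, 0, 0], [0.331, 0.8425, 0, 0, 0, 0], [0.331, 0.8425, 0, 0, 0, 0], [0.331, 0.8425, 0, 0, 0, 0], [0.331, 0.8425, 0, 0, 0, 0], [0.331, 0.8425, 0, 0, 0, 0], [0.331, 0.8425, 0, 0, 0, 0], [0.331, 0.8425, 0, 0, 0, 0]], jaw=1)

```text
clock: 0.98
position: [326.3, -253.9, 231.6]
ee_rot: [-0.159, 0.987, 0.0, 0.001]
contact_force: [-0.3, 0.5, -0.4]
gripper_width: 85.0
```

Emit:
step_arm(series=[[0.331, 0.8425, 0, 0, 0, 0], [0.331, 0.8425, 0, 0, 0, 0], [0.331, 0.8425, 0, 0, 0, 0], [0.331, 0.8425, 0, 0, 0, 0], [0.331, 0.8425, 0, 0, 0, 0], [0.331, 0.8425, 0, 0, 0, 0], [0.331, 0.8425, 0, 0, 0, 0], [0.331, 0.8425, 0, 0, 0, 0], [0.331, 0.8425, 0, 0, 0, 0], [0.331, 0.8425, 0, 0, 0, 0], [0.331, 0.8425, 0, 0, 0, 0]])

```text
clock: 1.9
position: [457.9, 80.5, 230.7]
ee_rot: [-0.157, 0.988, -0.0, -0.001]
contact_force: [-0.0, -0.7, 0.5]
gripper_width: 85.4
```

```bash
python3 - <<'E'
from h import *
grab('wrist','wrist1');grab('side','side1')
s=arm.read_state();print(s['clock'],s['joints'],s['position'],s['ee_rot'],arm.hold_point_z)
E
```

```text
2.0 [ 5.22334526e-01  1.08665641e-01 -3.68010622e-01 -2.03361830e-04
 -1.09545243e+00 -1.77970500e+00] [457.24218628  78.89411157 230.90558479] [-1.56026204e-01  9.87752688e-01 -1.53777811e-04 -6.54464015e-04] 18.700000000000003
```

View pics/wrist1.png

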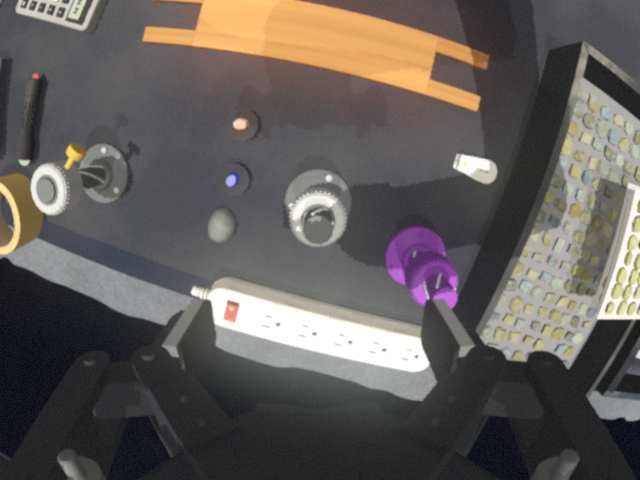

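View pics/side1.png

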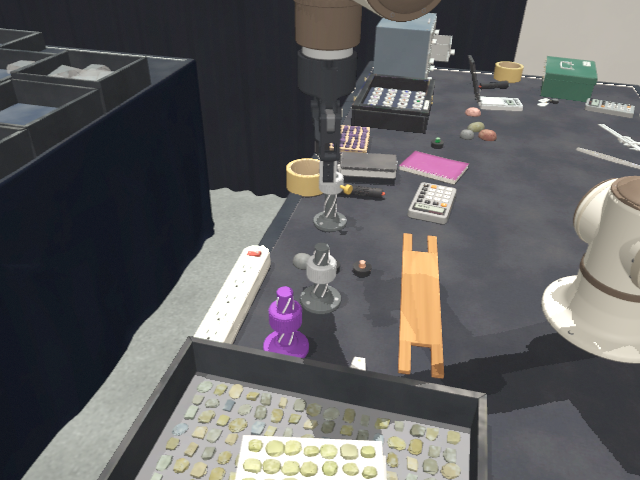

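```bash
cat >> h.py <<'E'
def fray(d,u,v):
    K=d['camera_matrix'];T=d['world_from_camera']
    x=(u-K[0,2])/K[0,0];y=(v-K[1,2])/K[1,1];th=np.hypot(x,y);k=np.sin(th)/max(th,1e-9)
    return T[:3,3],T[:3,:3]@np.array([x*k,-y*k,-np.cos(th)])
def fplane(d,u,v,z):
    o,r=fray(d,u,v);return o+r*(z-o[2])/r[2]
E
python3 - <<'E'
from h import *
a=cv2.imread('pics/wrist1.png')
A=a[165:255,275:365];B=a[130:220,20:110]
r=lambda x:cv2.resize(x,(400,400),interpolation=cv2.INTER_NEAREST)
cv2.imwrite('pics/crop3.png',np.hstack([r(A),r(B)]))
d=load('wrist1');print(fplane(d,319,231,110),fplane(d,47,188,110),d['world_from_camera'][:3,3])
E
```

```text
[459.14344517  81.16924651 110.        ] [ 494.70234585 -156.78943195  110.        ] [386.64711366  56.90756563 373.48143407]
```

View pics/crop3.png

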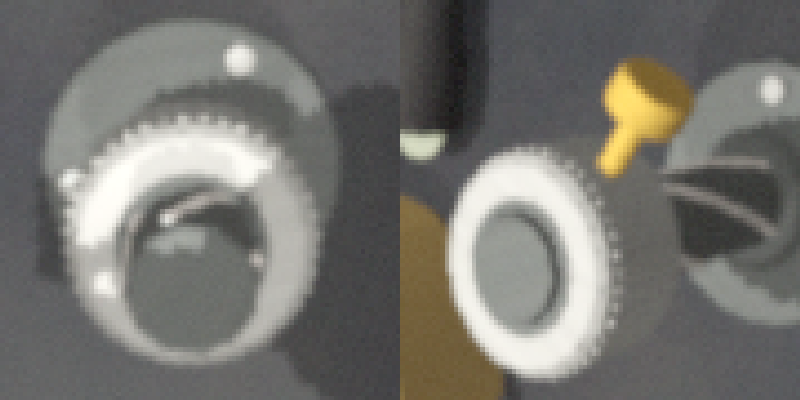

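Axis agrees across three views (≈458, 80.5), the rod end checks at 110 mm. Descending.

Emit:
step_arm(series=[[0.001, 0.002, -0.08, 0, 0, 0], [0.001, 0.002, -0.16, 0, 0, 0], [0.001, 0.002, -0.22, 0, 0, 0], [0.001, 0.002, -0.27, 0, 0, 0], [0.001, 0.002, -0.32, 0, 0, 0], [0.001, 0.002, -0.36, 0, 0, 0], [0.001, 0.002, -0.4, 0, 0, 0], [0.001, 0.002, -0.43, 0, 0, 0], [0.001, 0.002, -0.45, 0, 0, 0], [0.001, 0.002, -0.46, 0, 0, 0], [0.001, 0.002, -0.46, 0, 0, 0], [0.001, 0.002, -0.46, 0, 0, 0]], jaw=1)

```text
clock: 3.0
position: [458.5, 80.0, 47.8]
ee_rot: [-0.156, 0.988, 0.0, 0.0]
contact_force: [-0.5, -0.0, -0.5]
gripper_width: 85.2
```

```bash
python3 - <<'E'
from h import *
grab('wrist','wrist2');grab('side','side2')
s=arm.read_state();print(s['clock'],s['position'],s['contact_force'])
a=cv2.imread('pics/wrist2.png');b=cv2.imread('pics/side2.png')
cv2.imwrite('pics/c4.png',np.hstack([cv2.resize(a,(400,300)),cv2.resize(b[150:330,220:460],(400,300))]))
E
```

```text
3.1 [458.69323399  80.44402526  48.11043064] [0.22165556 0.24052874 0.09876412]
```

View pics/c4.png

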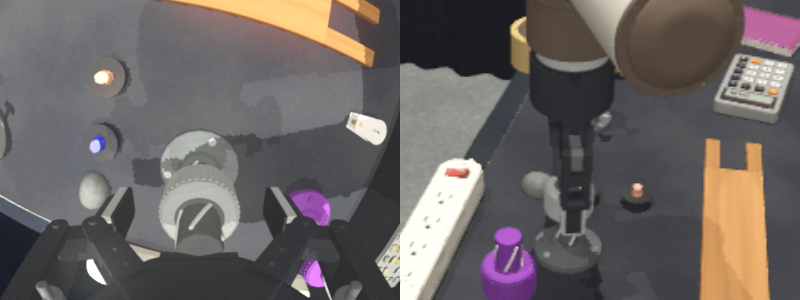

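The picture shows the collar centred between the pads at pad height. Closing.

Emit:
step_arm(series=[[0, 0, 0, 0, 0, 0], [0, 0, 0, 0, 0, 0], [0, 0, 0, 0, 0, 0], [0, 0, 0, 0, 0, 0], [0, 0, 0, 0, 0, 0], [0, 0, 0, 0, 0, 0], [0, 0, 0, 0, 0, 0], [0, 0, 0, 0, 0, 0]], jaw=-1)

```text
clock: 3.77
position: [458.3, 80.3, 47.7]
ee_rot: [-0.156, 0.988, -0.0, 0.0]
contact_force: [-1.4, -1.4, 6.0]
gripper_width: 44.4
```

```bash
python3 - <<'E'
from h import *
grab('wrist','wrist3')
s=arm.read_state();print(s)
E
```

```text
{'clock': 3.8167, 'joints': array([ 5.24187485e-01,  3.52151698e-01, -6.07620691e-01,  3.36350191e-04,
       -6.10617298e-01, -1.78141908e+00]), 'joint_vel': array([ 2.41821820e-04, -5.26212222e-04, -6.56543400e-05,  4.99980624e-04,
       -4.55644910e-04,  8.32902224e-04]), 'joint_efforts': array([  0.66426985, -28.04579079,  11.11509293,   2.19917826,
         0.37172436,   0.10389978]), 'position': array([458.33353918,  80.32865869,  47.68456029]), 'ee_rot': array([-1.56276920e-01,  9.87713255e-01, -1.69864886e-05,  2.24397010e-04]), 'contact_force': array([-0.67414201, -1.86029959,  4.94869151]), 'wrist_torque': array([-0.35114574,  0.19291351, -0.10294049]), 'gripper_width': 44.3130216286269}
```

View pics/wrist3.png

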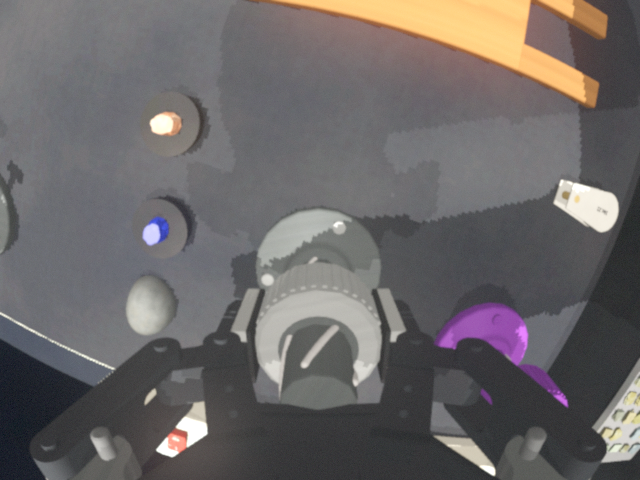

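Emit:
step_arm(series=[[0, 0, 0.0032, 0, 0, 0.032], [0, 0, 0.0064, 0, 0, 0.064], [0, 0, 0.0096, 0, 0, 0.096], [0, 0, 0.0128, 0, 0, 0.128], [0, 0, 0.016, 0, 0, 0.16], [0, 0, 0.0192, 0, 0, 0.192], [0, 0, 0.0224, 0, 0, 0.224], [0, 0, 0.0256, 0, 0, 0.256], [0, 0, 0.0288, 0, 0, 0.288], [0, 0, 0.032, 0, 0, 0.32], [0, 0, 0.0352, 0, 0, 0.352], [0, 0, 0.0384, 0, 0, 0.384]])

```text
clock: 4.82
position: [458.4, 80.2, 63.0]
ee_rot: [-0.443, 0.896, -0.0, 0.0]
contact_force: [0.3, -1.3, 4.1]
gripper_width: 44.1
```

```bash
python3 - <<'E'
from h import *
grab('wrist','wrist4')
s=arm.read_state();print(s['clock'],s['joints'],s['position'],s['ee_rot'],s['contact_force'],s['wrist_torque'],s['gripper_width'])
E
```

```text
4.8667 [ 5.23899350e-01  3.25355419e-01 -5.92507128e-01  4.19588467e-04
 -6.52358150e-01 -1.17457220e+00] [458.40509535  80.20331013  63.1667422 ] [-4.44152745e-01  8.95951025e-01 -1.08785601e-04  2.95356852e-04] [-0.28384925 -1.78767531  5.61998972] [-0.70087961  0.01772428 -0.14536859] 44.53842652583186
```

View pics/wrist4.png

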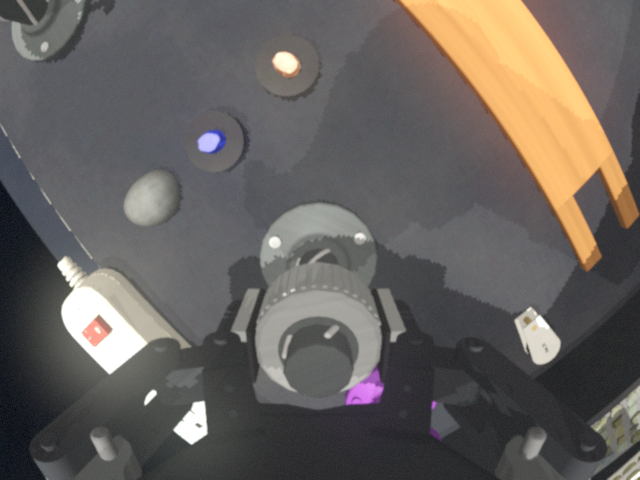

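The wrist view shows the collar rising with the hand, with the rod sinking into it and no slip. Now the rest.

Emit:
step_arm(series=[[0, 0, 0.0032, 0, 0, 0.032], [0, 0, 0.0064, 0, 0, 0.064], [0, 0, 0.0096, 0, 0, 0.096], [0, 0, 0.0128, 0, 0, 0.128], [0, 0, 0.016, 0, 0, 0.16], [0, 0, 0.0192, 0, 0, 0.192], [0, 0, 0.0224, 0, 0, 0.224], [0, 0, 0.025, 0, 0, 0.25], [0, 0, 0.025, 0, 0, 0.25], [0, 0, 0.025, 0, 0, 0.25]])

```text
clock: 5.7
position: [458.5, 80.2, 73.0]
ee_rot: [-0.609, 0.794, -0.0, 0.0]
contact_force: [0.4, -2.7, 6.2]
gripper_width: 44.9
```

Emit:
step_arm(series=[[0, 0, 0, 0, 0, 0], [0, 0, 0, 0, 0, 0], [0, 0, 0, 0, 0, 0], [0, 0, 0, 0, 0, 0], [0, 0, 0, 0, 0, 0], [0, 0, 0, 0, 0, 0], [0, 0, 0, 0, 0, 0], [0, 0, 0, 0, 0, 0]], jaw=1)

```text
clock: 6.37
position: [458.1, 80.4, 72.6]
ee_rot: [-0.609, 0.793, 0.0, -0.0]
contact_force: [0.5, -0.4, 0.7]
gripper_width: 85.6
```

Emit:
step_arm(series=[[0, 0, 0.03, 0, 0, 0], [0, 0, 0.08, 0, 0, 0], [0, 0, 0.15, 0, 0, 0], [0, 0, 0.23, 0, 0, 0], [-0.1, 0, 0.3, 0, 0, 0], [-0.2, 0, 0.3, 0, 0, 0], [-0.3, -0.1, 0.3, 0, 0, 0], [-0.3, -0.2, 0.3, 0, 0, 0], [-0.3, -0.3, 0.3, 0, 0, 0], [-0.3, -0.3, 0.3, 0, 0, 0]])

```text
clock: 7.2
position: [335.9, -42.8, 192.9]
ee_rot: [-0.608, 0.794, -0.0, 0.0]
contact_force: [0.5, 0.2, 0.5]
gripper_width: 85.4
```

```bash
python3 - <<'E'
from h import *
for n in('wrist','side','top'): grab(n,n+'5')
s=arm.read_state();print(s['clock'],s['position'],s['contact_force'],s['gripper_width'])
a=cv2.imread('pics/side5.png')
A=a[230:280,296:346];B=a[160:210,306:356]
r=lambda x:cv2.resize(x,(400,400),interpolation=cv2.INTER_NEAREST)
cv2.imwrite('pics/crop5.png',np.hstack([r(A),r(B)]))
E
```

```text
7.35 [337.90580247 -40.38930599 192.84814932] [0.47459368 0.45133486 0.29604994] 85.42867798997645
```

View pics/crop5.png

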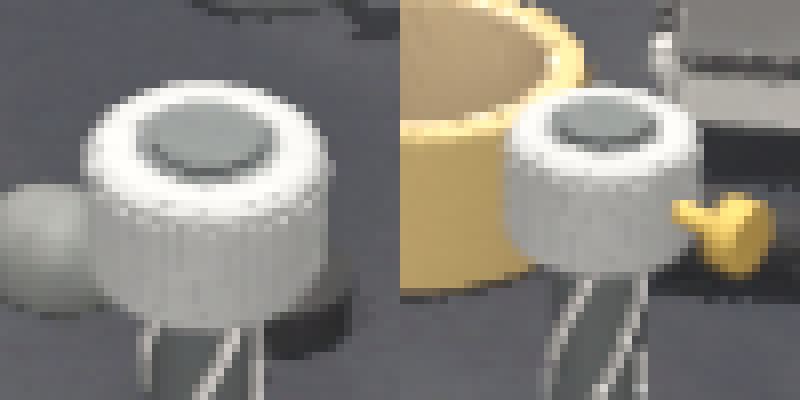

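View pics/wrist5.png

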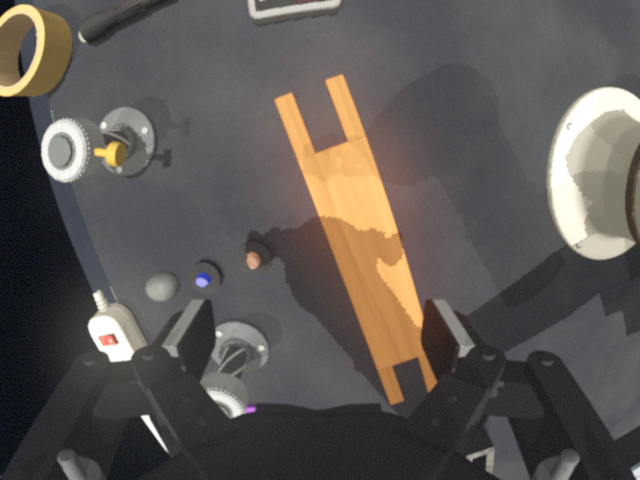

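Both nuts now sit nearly flush with their 110 mm rod ends in the side view, at (321,247) and (331,175). I'll check this numerically with the same method on both collars.

```bash
python3 - <<'E'
from h import *
from scipy.optimize import brentq
s=load('side5');t=load('top5')
g=cv2.cvtColor(cv2.imread('pics/side5.png'),cv2.COLOR_BGR2GRAY).astype(float)
for nm,p,cols,r0,r1 in (('loose',(458.2,80.5),range(318,326),232,279),('locked',(496.9,-157.6),range(328,336),162,200)):
    c=s['world_from_camera'][:3,3]; u=(c[:2]-p);u/=np.linalg.norm(u)
    prof=g[r0:r1,cols.start:cols.stop].mean(1); print(nm,r0,prof.round().astype(int).tolist())
    f=lambda zz,v,r: proj(s,[p[0]+r*u[0],p[1]+r*u[1],zz])[1]-v
    i=np.argmax(prof[12:30])+12; thr=175
    def cross(a,b,th):
        for k in range(a,b):
            if (prof[k]-th)*(prof[k+1]-th)<=0: return r0+k+(prof[k]-th)/(prof[k]-prof[k+1])
    fe=cross(i,len(prof)-1,(prof[i]+155)/2); bk=cross(0,12,130); bot=cross(i+6,len(prof)-1,120)
    print(fe,bk,bot,[round(brentq(f,0,200,args=a),1) for a in ((fe,23),(bk,-21.5),(bot,23))])
# top: ring apparent size & triangulate
b=cv2.imread('pics/top5.png');h=cv2.cvtColor(b,cv2.COLOR_BGR2HSV)
m=((h[...,2]>200)&(h[...,1]<40)).astype(np.uint8);n,l,S,C=cv2.connectedComponentsWithStats(m)
for q in ((288,238),(428,215)):
    k=np.argmin(np.where(S[:,4]>100,np.hypot(C[:,0]-q[0],C[:,1]-q[1]),1e9))
    cs,_=cv2.findContours((l==k).astype(np.uint8),0,cv2.CHAIN_APPROX_NONE);e=cv2.fitEllipse(max(cs,key=len));print(e[0],plane(t,*e[0],109))
E
```

```text
loose 232 [85, 89, 89, 90, 89, 90, 89, 89, 200, 250, 230, 176, 163, 162, 162, 163, 164, 162, 138, 110, 160, 242, 253, 247, 234, 200, 174, 167, 164, 162, 163, 163, 164, 162, 162, 163, 164, 163, 161, 130, 117, 120, 114, 114, 115, 116, 117]
256.88 239.36812570145904 271.77450980392155 [108.1, 109.9, 79.7]
locked 162 [99, 100, 99, 109, 117, 118, 120, 118, 131, 242, 199, 167, 163, 163, 158, 110, 148, 235, 249, 238, 191, 179, 165, 164, 162, 162, 162, 163, 163, 163, 162, 162, 132, 120, 112, 112, 110, 109]
181.76604278074868 169.94117647058823 195.03076923076924 [108.3, 110.6, 79.6]
(285.54937744140625, 236.2379913330078) [457.98568326  80.73206572 109.        ]
(429.0560302734375, 214.35333251953125) [ 496.85523824 -157.79034815  109.        ]
```

```bash
python3 - <<'E'
from h import *
print(arm.job_done())
E
```

```text
the job is handed in; nothing more can be done
None
```

I gripped the plain grey collar in one grasp, turned it about 1.0 rad counterclockwise while the hand rose about 25 mm with it, then opened the jaws and backed away. The job was handed in about 7.4 s in. `job_done` reports no verdict.

| Side-view measurement after release | Loose collar | Locked collar |
|---|---|---|
| Front edge of top | 108.1 mm | 108.3 mm |
| Back edge of top | 109.9 mm | 110.6 mm |
| Bottom edge | 79.7 mm | 79.6 mm |

- **Height match:** the three measurements agree to within 0.7 mm, against the 7 mm allowed. Front and back edges of the same collar differ by about 2 mm, which I put down to the chamfer and calibration, since it is alike on both collars.
- **Locked collar:** in the top view it is at the same place as at the start, to about 0.3 mm.
- **Contact:** the hand is well clear with the jaws open and reads under 1 N, and contact forces stayed below about 10 N at every reading. The purple look-alike was not touched.

I took one set of pictures after release, so I did not measure separately that the collar stays at rest. No check failed.

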